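# Put the full-size espresso kit away in its caddy

### The arm

A 7-joint arm with a two-finger parallel gripper is mounted at the origin on the work surface. World frame = base frame: x ahead of the robot, y to its left, z up, the work surface at z = 0. Lengths are in m, angles in degrees, forces in N, time in s.
With the tool pointing down it reaches from about 0.425 to 0.875 m from the base axis. Payload 4.7 kg.
Tool frame: the origin (TCP) lies midway between the tips of the shut fingers; the grasp point (between the pads) lies 19 mm behind it; y points along the fingers, x is the direction in which the jaws open and shut, and the axes are right-handed (so a half turn about y gives the same grasp; the last joint's range is limited). The gripper opens to 87 mm and grips with 3 to 60 N. Pads are 19 mm wide; open, the fingers measure 117 mm over their backs; the gripper's body (75 mm by 190 mm) begins 51 mm behind the grasp point.
Start: joints at [65.495, 18.392, -4.016, 83.108, 1.295, 78.541, -3.26], TCP at [0.278, -0.588, 0.223] pointing down, gripper open.
Joint ranges: [-163.93, 163.93], [-17.29, 119.83], [-79.2, 71.16], [3.27, 140.29], [-89.18, 269.18], [5.43, 117.66], [-154.24, 154.24]. Speed limits (degrees/s): [147.25, 147.25, 180, 180, 180, 180, 180].

### API

Orientations are given as [roll, pitch, yaw] about the fixed x, y, z axes, in that order (R = Rz(yaw) Ry(pitch) Rx(roll)).
In Python, from cell import env gives the robot as it stands.
- The arm moves only by the tool carry_out, never from a script. Its argument "targets" is a list of rows, each a list of 2 entries, a list of its own where there are three numbers: the shift along the tool's x, y, z in mm, then the turn, a rotation vector about the tool's x, y, z in degrees. A call has 1 to 12 rows; each row shifts and turns the commanded pose from where the row before left it, along the tool's axes as they then stand; what a row does not reach is not made up. A row lasts 1/10 s, in which the tool goes at most 50 mm and 8.59 degrees, less where a joint would pass 70% of its speed; a pose out of reach is approached as far as the arm can. A call with a gripper value outside its range is refused whole. "jaw" is the opening, from 0 (shut) to 1 (fully open), set as the call begins (left out, the last holds). The fingers move at their own pace and stop on an object; "squeeze" is the grip in N (left out, the last holds). Time passes only in rows, so rows that do not move let the fingers close. It gives the time, the measured TCP pose, the force and the opening at its end, in the units of the state.
- env.get_obs(): the state, without advancing time (a new reading comes with each control period).
- env.read_camera(name): name is "side" or "top" or "wrist"; returns the picture (420x560x3 uint8, red, green, blue); there is no depth.
- env.get_calibration(name): a dict with "fx", "fy", "cx", "cy" (pixels), "R" (3x3) and "t" (3): a world point X has camera coordinates R X + t; the wrist camera has in their place "hand_eye" (4x4, takes a point from camera to tool coordinates, whose origin is the TCP and whose axes are the tool frame's). Camera axes: x right, y down, z forward; pixel columns grow to the right and rows downward; lengths in m; the calibration is good to about 2 mm. A picture is of the moment at which its call begins: read the wrist's pose just before it. get_calibration takes no time and is no camera call.
- env.sign_off(): hands the job in, once; it reports no verdict.
Trained networks look in the newest picture that a camera, given by its name, has taken for a name from the list of things; names that differ only in an ending like _2 or _b are one class to them, and where a whole thing is asked for, a point or a joint stands for the part that bears it (a point fixed in the world has none). Each returns a list of dicts, best first, with "p" (0 to 1); they miss things now and then, are a little off and sometimes report something else, mostly with a low value. They report only what shows in the picture. A call takes as long as a camera call. They do not tell look-alikes from the thing itself.
- env.outline_of(camera, label): "mask" (420x560 bool, what is visible of it) and "xy" ([column, row] in pixels, amid what is visible of it).
The state is a dict: "time_s": time; "qpos": joint angles; "joint_velocities": joint speeds; "effort": joint torques, N m; "tool_pos": TCP position; "tool_rot": TCP orientation; "force": force on the tool from outside, world axes, zero at the start; "wrist_torque": the same for the moment, N m; "grip_width": finger opening in m.
Only numpy, scipy, OpenCV 4.12 (cv2) and the standard library are available. Lean on these libraries where they do the work, as an engineer would, in place of code of your own. Each camera call takes 0.05 s, during which the arm holds its last target.

### The job

Put the full-size set away in the wooden caddy: stand the larger tamper upright inside the round rim, slip the larger dosing ring flat over the post, and lay the larger scoop right way up and lengthwise in the trough. Set each one down rather than dropping it, and leave the smaller tamper, ring and scoop and the espresso cup where they are.

Things in the scene. Friction and masses are not known exactly. Their poses are not given: they have to be found in the camera images.
- tamper_large: The larger of two coffee tampers, standing upright: round steel foot 58 mm in diameter and 22 mm high, narrow neck 24 mm in diameter, dark wooden knob on top 38 mm in diameter, full width from 55 to 70 mm above the underside; 74 mm high in all, about 0.3 kg. Origin: centre of its underside; z is its axis, up.
- tamper_small: The smaller tamper, same make: foot 42 mm in diameter, 15 mm high, knob 28 mm in diameter, 54 mm high in all. Does not belong in the caddy. Origin: centre of its underside.
- ring_large: The larger of two aluminium dosing rings, lying flat: a plain open tube 62 mm outside and 54 mm inside diameter, 28 mm high, about 80 g. Origin: centre of its underside; z is its axis, up.
- ring_small: The smaller dosing ring: 44 mm outside, 36 mm inside diameter, 20 mm high. Does not belong in the caddy. Origin: centre of its underside.
- scoop_large: The larger of two coffee scoops, lying flat: 100 mm long along x; round steel bowl 38 mm in diameter, 26 mm high, at the +x end (centre x = +31 mm); straight dark wooden handle 16 mm wide, 20 mm high, flat on the counter, from x = -50 to +14 mm; about 70 g, balance point near x = +3 mm. Origin: middle of its length, at the underside; z up.
- scoop_small: The smaller scoop: 70 mm long, bowl 26 mm in diameter and 18 mm high, handle 10 mm wide and 14 mm high. Does not belong in the caddy. Origin: middle of its length, at the underside; x along it, bowl at +x.
- bay_cup: Fixed bay in the wooden caddy: black plate 130 (x) x 86 (y) x 6 mm, with a round wooden rim at its centre, 76 mm inside and 82 mm outside diameter, 12 mm above the plate: the tamper's place. Origin: centre of the plate's underside, 5 mm above the counter; z up. The bays stand side by side along y, 90 mm apart, in changing order; caddy rim 16 mm above the counter.
- bay_post: Fixed bay in the wooden caddy: black plate 130 (x) x 86 (y) x 6 mm, with a round wooden post at its centre, 28 mm in diameter, 22 mm above the plate: the ring's place (it goes over the post). Origin: centre of the plate's underside, 5 mm above the counter; z up. The bays stand side by side along y, 90 mm apart, in changing order; caddy rim 16 mm above the counter.
- bay_trough: Fixed bay in the wooden caddy: black plate 130 (x) x 86 (y) x 6 mm, with a wooden wall round it, 8 mm above the plate, leaving 122 (x) x 62 mm (y) inside: the scoop's place, lengthwise, bowl to either end. Origin: centre of the plate's underside, 5 mm above the counter; z up. The bays stand side by side along y, 90 mm apart, in changing order; caddy rim 16 mm above the counter.
- espresso_cup: Bystander: a white cup 62 mm in diameter and 55 mm high, with a handle at its +y side. Origin: centre of its underside. Beyond it, out of the work's way, stand a steel milk jug (105 mm high) and a syrup bottle (200 mm high).
There are look-alikes about, which are no part of the job. Leave any turquoise look-alike of the tamper_large alone.

How it is judged:
By the outcome, as a careful person would: the job done as asked, in the order asked, and still so for the second after the job is handed in, with the robot touching nothing.
It also fails if it takes over 96 s, if anything falls off the work surface, if the arm or the gripper's body presses on something with over 40 N, if the wrist force passes 120 N, or if a joint passes its speed limit or range.

## Working session

There is one attempt and no reset: what is moved stays moved. The work goes in short steps, Python scripts to look and compute and a tool call to move; the robot and the scene stay as the last step left them, time stands still between calls to the robot, and variables do not carry over. Pictures are saved under pics/ and viewed, and the job is handed in when it is done.

Besides the shell and the picture viewer there is one more tool, called after ">>>" as name(argument=value, ...), one argument or row to a line, values as JSON. carry_out: Moves the arm, as the interface text tells. Its arguments: {"type":"object","properties":{"targets":{"type":"array","items":{"type":"array"}},"jaw":{"type":"number"},"squeeze":{"type":"number"}},"required":["targets"]}

```bash
mkdir -p pics; ls; cat > h.py <<'E'
import numpy as np, cv2
from scipy.spatial.transform import Rotation as Ro
from cell import env
def save(cam,name,scale=1):
    im=env.read_camera(cam); cv2.imwrite(f'pics/{name}.png',cv2.cvtColor(im,cv2.COLOR_RGB2BGR)); return im
def ray(cam,uv,pose=None):
    c=env.get_calibration(cam)
    d=np.array([(uv[0]-c['cx'])/c['fx'],(uv[1]-c['cy'])/c['fy'],1.])
    if cam=='wrist':
        o=pose; T=np.eye(4); T[:3,:3]=Ro.from_euler('xyz',o['tool_rot'],degrees=True).as_matrix(); T[:3,3]=o['tool_pos']
        M=T@np.array(c['hand_eye']); return M[:3,3],M[:3,:3]@d
    R=np.array(c['R']);t=np.array(c['t']); return -R.T@t,R.T@d
def atz(cam,uv,z,pose=None):
    o,d=ray(cam,uv,pose); s=(z-o[2])/d[2]; return o+s*d
def proj(cam,X):
    c=env.get_calibration(cam);p=np.array(c['R'])@np.array(X)+np.array(c['t']); return np.array([c['fx']*p[0]/p[2]+c['cx'],c['fy']*p[1]/p[2]+c['cy']])
E
python3 - <<'E'
from h import *
print(env.get_obs())
save('top','top0');save('side','side0');save('wrist','wrist0')
for c in ['top','side','wrist']: print(c,env.get_calibration(c))
E
```

```text
pics
{'time_s': 0.0, 'qpos': array([65.49430028, 18.43772771, -4.01735545, 83.17524208,  1.29615309,
       78.54210064, -3.25990163]), 'joint_velocities': array([-0.06845072,  0.09287819, -0.00344941, -0.1350059 , -0.04542244,
       -0.0454436 ,  0.11106491]), 'effort': array([-1.32998812e-04, -4.91281128e+01, -4.03564554e-01, -3.12526238e+01,
       -6.36726804e-02,  4.35681792e-02,  1.72794994e-04]), 'tool_pos': array([ 0.27764477, -0.5870936 ,  0.2214739 ]), 'tool_rot': array([-90.00642545,   0.10975193, -64.68248994]), 'force': array([-0.46994778,  0.63020405, -0.12619307]), 'wrist_torque': array([-0.0385185 ,  0.02612123, -0.01605357]), 'grip_width': 0.08703250659232556}
top {'fx': 398.5464475766295, 'fy': 398.5464475766295, 'cx': 282.07115948829863, 'cy': 215.369901837978, 'R': array([[-0.02869694, -0.99919261, -0.02811772],
       [-0.99520666,  0.03119071, -0.09268679],
       [ 0.09348897,  0.02532311, -0.99529822]]), 't': array([0.07651731, 0.57738261, 0.98160662])}
side {'fx': 531.2266720760849, 'fy': 531.2266720760849, 'cx': 290.06452906448396, 'cy': 208.85268807266036, 'R': array([[ 0.9680587 , -0.24987487,  0.02061316],
       [-0.16698811, -0.70389451, -0.69039662],
       [ 0.18702226,  0.6649023 , -0.72313733]]), 't': array([-0.56051652,  0.1561997 ,  1.06568786])}
wrist {'fx': 320.23983128704157, 'fy': 320.23983128704157, 'cx': 274.0312670122774, 'cy': 209.04917485692144, 'hand_eye': array([[ 9.99999558e-01,  9.35354752e-04,  9.08084128e-05,
        -1.74070464e-04],
       [ 1.75230926e-04, -2.80527716e-01,  9.59845910e-01,
        -1.61345749e-01],
       [ 9.23270709e-04, -9.59845470e-01, -2.80527756e-01,
         7.51777431e-02],
       [ 0.00000000e+00,  0.00000000e+00,  0.00000000e+00,
         1.00000000e+00]])}
```

View pics/top0.png

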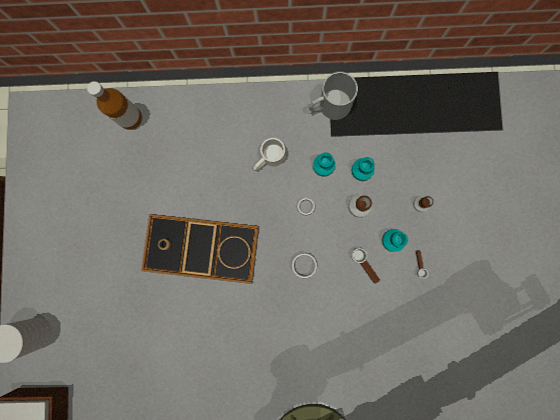

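View pics/side0.png

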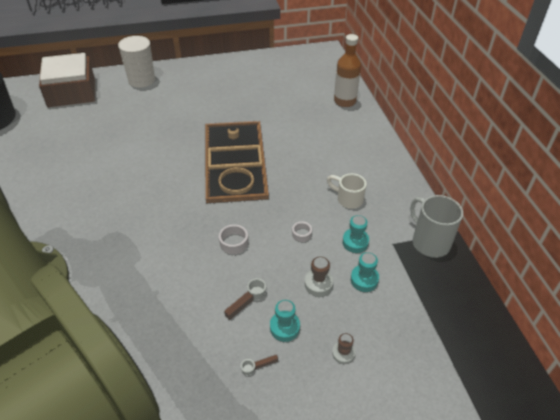

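View pics/wrist0.png

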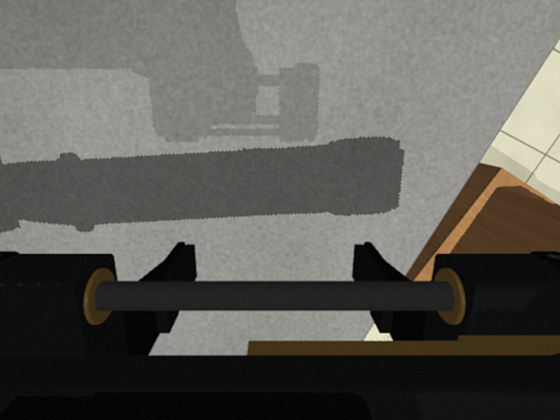

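The top picture shows the caddy at (203,248), with the bays from left to right being post, trough and rim. The candidates for each item, in top-view pixels:
- **tamper_large:** the steel and dark-wood tampers are at (360,205), which is larger, and (424,203), which is smaller. The three turquoise ones at (324,164), (364,169) and (395,240) are decoys. (360,205) fits.
- **ring_large:** (304,265) is large and (306,206) is small.
- **scoop_large:** the one with its bowl at (358,256) is large, and the one with its bowl at (422,272) is small.

Next I'll confirm with an enlarged crop and the networks.

```bash
python3 - <<'E'
from h import *
im=save('top','top1')
cr=cv2.resize(im[130:300,270:450],None,fx=4,fy=3.5,interpolation=cv2.INTER_CUBIC)[:, :720]
for cam,box in [('top',None),('side',None)]:
  img=env.read_camera(cam)
  for n in ['tamper_large','ring_large','scoop_large','bay_cup','bay_post','bay_trough','tamper_small','ring_small','scoop_small','espresso_cup']:
    r=env.outline_of(cam,n)
    for d in r[:4]:
        m=d['mask'];ys,xs=np.nonzero(m)
        if len(xs)<5: continue
        p=atz(cam,d['xy'],0.0)
        print(cam,n,round(d['p'],2),np.round(d['xy'],1),'area',m.sum(),'bb',xs.min(),xs.max(),ys.min(),ys.max(),'mean',np.round([xs.mean(),ys.mean()],1),'z0',np.round(p,3))
cv2.imwrite('pics/crop_top.png',cv2.cvtColor(cr,cv2.COLOR_RGB2BGR))
im2=env.read_camera('side')
cr=cv2.resize(im2[200:390,210:390],None,fx=3.1,fy=3.1,interpolation=cv2.INTER_CUBIC)
cv2.imwrite('pics/crop_side.png',cv2.cvtColor(cr,cv2.COLOR_RGB2BGR))
print(env.get_obs()['time_s'])
E
```

```text
top tamper_large 0.84 [356.6 207.3] area 407 bb 349 371 195 216 mean [360.2 205.4] z0 [ 0.597 -0.134  0.   ]
top tamper_large 0.8 [323.1 162.9] area 436 bb 313 335 152 176 mean [324.2 164.3] z0 [ 0.717 -0.052  0.   ]
top tamper_large 0.75 [394.2 239.4] area 415 bb 383 407 229 251 mean [394.4 240.1] z0 [ 0.511 -0.226  0.   ]
top tamper_large 0.59 [362.1 170.7] area 448 bb 352 374 157 180 mean [363.2 168.7] z0 [ 0.693 -0.153  0.   ]
top scoop_large 0.87 [365.5 261.7] area 386 bb 352 380 248 283 mean [365.1 263.4] z0 [ 0.456 -0.15   0.   ]
top bay_cup 0.85 [234.4 251.3] area 1759 bb 215 254 225 279 mean [234.5 252.1] z0 [0.492 0.186 0.   ]
top bay_post 0.94 [166.3 242.5] area 1796 bb 145 185 218 271 mean [165.6 245. ] z0 [0.52  0.364 0.   ]
top bay_post 0.42 [236.5 248.9] area 1720 bb 216 255 226 279 mean [234.8 252.3] z0 [0.499 0.18  0.   ]
top bay_trough 0.8 [197.7 249.6] area 1659 bb 181 218 222 275 mean [199.9 248.3] z0 [0.5   0.282 0.   ]
top bay_trough 0.7 [359.3 209.3] area 426 bb 349 371 195 217 mean [360.  205.7] z0 [ 0.592 -0.141  0.   ]
top bay_trough 0.65 [422.8 201.1] area 
[... 1520 characters left out ...]
 146 mean [232.6 135.5] z0 [ 0.516  0.368 -0.   ]
side bay_trough 0.85 [234.4 160.2] area 1204 bb 209 261 145 171 mean [234.7 157.5] z0 [0.505 0.277 0.   ]
side tamper_small 0.61 [344.1 353.1] area 486 bb 333 355 336 363 mean [344.  350.7] z0 [ 0.605 -0.299  0.   ]
side ring_small 0.59 [305.4 228.5] area 265 bb 293 311 221 241 mean [302.5 231.1] z0 [0.618 0.013 0.   ]
side ring_small 0.47 [232.6 245.7] area 561 bb 219 248 223 254 mean [233.4 238.6] z0 [ 0.451  0.002 -0.   ]
side scoop_small 0.67 [257.  361.9] area 392 bb 241 278 355 374 mean [256.6 363.9] z0 [ 0.445 -0.278  0.   ]
side espresso_cup 0.33 [233.  158.6] area 1233 bb 209 261 145 171 mean [234.8 157.6] z0 [0.503 0.284 0.   ]
1.35
```

View pics/crop_top.png

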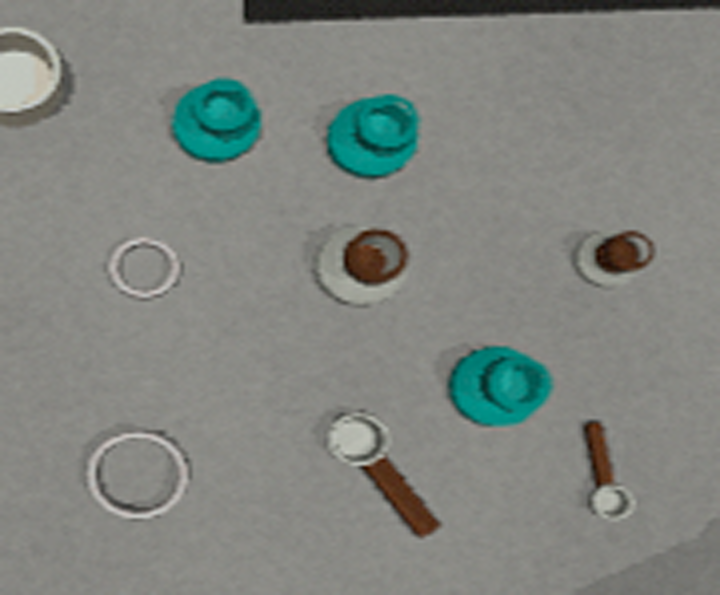

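View pics/crop_side.png

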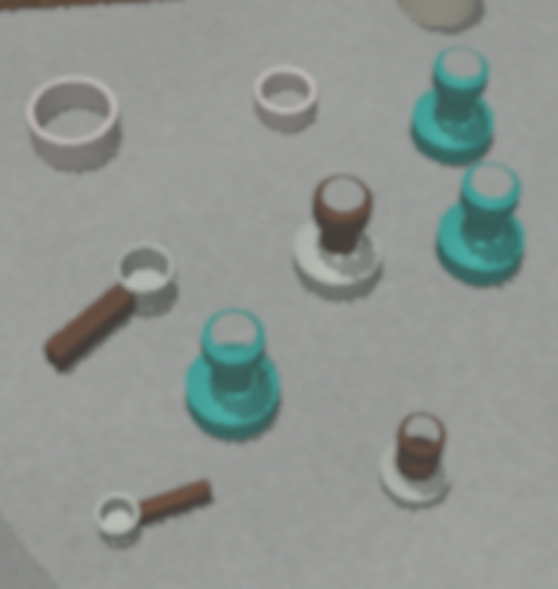

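```bash
cat > fit.py <<'E'
from h import *
from scipy.optimize import minimize
a=np.linspace(0,2*np.pi,48,endpoint=False)
def cyl(r,z0,z1,x=0): return np.vstack([np.c_[x+r*np.cos(a),r*np.sin(a),np.full(48,z)] for z in (z0,z1)])
def box(x0,x1,y0,y1,z0,z1): return np.array([[x,y,z] for x in(x0,x1) for y in(y0,y1) for z in(z0,z1)],float)
M={'tamper_large':[cyl(.029,0,.022),cyl(.012,.02,.05),np.vstack([cyl(.019,.055,.070),cyl(.012,.045,.046),cyl(.014,.074,.074)])],
 'ring_large':[cyl(.031,0,.028)],
 'scoop_large':[cyl(.019,0,.026,.031),box(-.05,.014,-.008,.008,0,.020)],
 'bays':[box(-.065,.065,-.135,.135,.016,.016)]}
S=4
def sil(cam,parts,x,y,yaw,z=0):
    m=np.zeros((420*S,560*S),np.uint8);c,s=np.cos(yaw),np.sin(yaw);R=np.array([[c,-s,0],[s,c,0],[0,0,1]])
    for P in parts:
        W=P@R.T+[x,y,z]
        uv=np.array([proj(cam,w) for w in W])
        h=cv2.convexHull(((uv+.5)*S-.5).astype(np.float32)).round().astype(np.int32)
        cv2.fillConvexPoly(m,h,1)
    return m
def fit(name,masks,p0,cams):
    big={c:cv2.resize(masks[c].astype(np.uint8),None,fx=S,fy=S,interpolation=cv2.INTER_NEAREST) for c in cams}
    def cost(p):
        t=0
        for c in cams:
            s=sil(c,M[name],p[0],p[1],p[2] if len(p)>2 else 0); t-=(s&big[c]).sum()/((s|big[c]).sum())
        return t/len(cams)
    p0=np.array(p0,float); sx=np.vstack([p0]+[p0+d for d in np.diag([.01,.01,.15][:len(p0)])])
    r=minimize(cost,p0,method='Nelder-Mead',options=dict(initial_simplex=sx,xatol=2e-4,fatol=1e-4)); return r.x,-r.fun
E
python3 - <<'E'
from fit import *
env.read_camera('top');env.read_camera('side')
def get(cam,n,near):
    b=[d for d in env.outline_of(cam,n) if np.hypot(*(np.array(d['xy'])-near))<15]
    return b[0]['mask'] if b else None
G={'tamper_large':((360,205),(319,280),[.6,-.135]),'ring_large':((304,265),(233,238),[.455,.03]),'scoop_large':((365,262),(247,297),[.46,-.14,.7])}
for n,(t,s,p0) in G.items():
    ms={'top':get('top',n,t),'side':get('side',n,s)}
    ms={k:v for k,v in ms.items() if v is not None}
    if n=='ring_large': 
        for k in ms:
            cs,_=cv2.findContours(ms[k].astype(np.uint8),cv2.RETR_EXTERNAL,cv2.CHAIN_APPROX_NONE); m=np.zeros((420,560),np.uint8);cv2.drawContours(m,cs,-1,1,-1);ms[k]=m>0
    for cs in [list(ms)]+[[k] for k in ms]:
        x,f=fit(n,ms,p0,cs); print(n,cs,np.round(x,4),np.degrees(x[2]) if len(x)>2 else '',round(f,3))
# caddy corners from top image, z=16mm
im=env.read_camera('top')
cv2.imwrite('pics/caddy.png',cv2.cvtColor(cv2.resize(im[200:295,130:270],None,fx=5.5,fy=5.5,interpolation=cv2.INTER_CUBIC),cv2.COLOR_RGB2BGR))
E
```

```text
Traceback (most recent call last):
  File "fit.py", line 27, in fit
    r=minimize(cost,p0,method='Nelder-Mead',options=dict(initial_simplex=sx,xatol=2e-4,fatol=1e-4)); return r.x,-r.fun
  File "fit.py", line 24, in cost
    s=sil(c,M[name],p[0],p[1],p[2] if len(p)>2 else 0); t-=(s&big[c]).sum()/((s|big[c]).sum())
  File "fit.py", line 15, in sil
    uv=np.array([proj(cam,w) for w in W])
                 ~~~~^^^^^^^
  File "h.py", line 16, in proj
    c=env.get_calibration(cam);p=np.array(c['R'])@np.array(X)+np.array(c['t']); return np.array([c['fx']*p[0]/p[2]+c['cx'],c['fy']*p[1]/p[2]+c['cy']])
ValueError: time passes only in moves, steps and waits
```

```bash
sed -i 's/^from cell import env/from cell import env\nCAL={}\ndef cal(c):\n    if c not in CAL: CAL[c]=env.get_calibration(c)\n    return CAL[c]/; s/c=env.get_calibration(cam)/c=cal(cam)/' h.py
cat > fit0.py <<'E'
from fit import *
env.read_camera('side'); im=env.read_camera('top')
cv2.imwrite('pics/caddy.png',cv2.cvtColor(cv2.resize(im[200:295,130:270],None,fx=5.5,fy=5.5,interpolation=cv2.INTER_CUBIC),cv2.COLOR_RGB2BGR))
def get(cam,n,near):
    b=[d for d in env.outline_of(cam,n) if np.hypot(*(np.array(d['xy'])-near))<15]
    return b[0]['mask'] if b else None
G={'tamper_large':((360,205),(319,280),[.6,-.135]),'ring_large':((304,265),(233,238),[.455,.03]),'scoop_large':((365,262),(247,297),[.46,-.14,.7])}
for n,(t,s,p0) in G.items():
    ms={'top':get('top',n,t),'side':get('side',n,s)}
    ms={k:v for k,v in ms.items() if v is not None}
    if n=='ring_large': 
        if 'top' not in ms:
            m=np.zeros((420,560),np.uint8); hsv=cv2.cvtColor(im,cv2.COLOR_RGB2GRAY).astype(int); m[245:285,285:325]=(hsv[245:285,285:325]>165); ms['top']=m>0
        for k in ms:
            cs,_=cv2.findContours(ms[k].astype(np.uint8),cv2.RETR_EXTERNAL,cv2.CHAIN_APPROX_NONE); m=np.zeros((420,560),np.uint8);cv2.drawContours(m,cs,-1,1,-1);ms[k]=m>0
    for cs in [list(ms)]+[[k] for k in ms]:
        x,f=fit(n,ms,p0,cs); print(n,cs,np.round(x,4),np.degrees(x[2]) if len(x)>2 else '',round(f,3))
print(env.get_obs()['time_s'])
E
python3 fit0.py
```

```text
tamper_large ['top', 'side'] [ 0.602  -0.1419]  0.838
tamper_large ['top'] [ 0.602  -0.1418]  0.947
tamper_large ['side'] [ 0.603  -0.1402]  0.73
ring_large ['side', 'top'] [0.4529 0.0083]  0.905
ring_large ['side'] [0.4556 0.0093]  0.901
ring_large ['top'] [0.4526 0.0082]  0.937
scoop_large ['top', 'side'] [ 0.4492 -0.1478  0.5731] 32.83555955523247 0.848
scoop_large ['top'] [ 0.448  -0.1485  0.5718] 32.76330842870976 0.846
scoop_large ['side'] [ 0.45   -0.147   0.5842] 33.47491081650007 0.868
1.95
```

View pics/caddy.png

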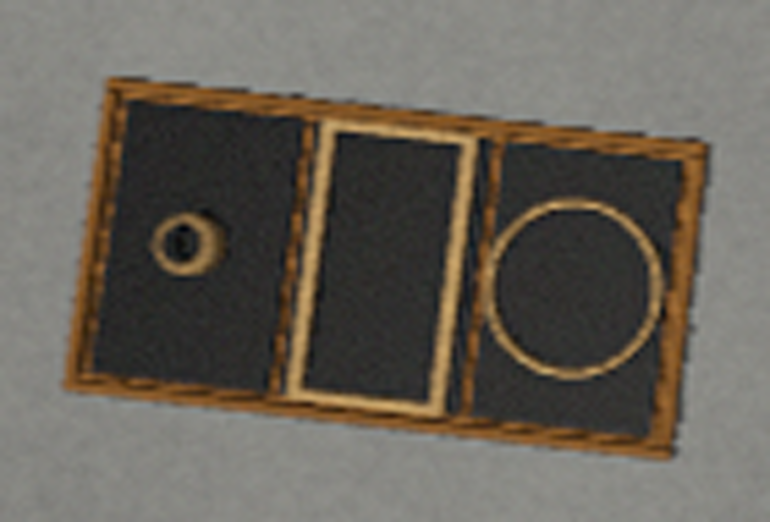

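```bash
python3 - <<'E'
from h import *
f=lambda c,z:atz('top',(130+(c[0]+.5)/5.5-.5,200+(c[1]+.5)/5.5-.5),z)
P=f((185,243),.033);C=f((574,288),.023)
T=np.mean([f(c,.019) for c in [(320,118),(478,138),(443,415),(288,398)]],0)
print('post',P,'cup',C,'trough',T)
d=(P-C)[:2];print('dist',np.hypot(*d),'yaw of +y',np.degrees(np.arctan2(-d[0],d[1])))
cs=[f(c,.016) for c in [(108,78),(708,145),(672,455),(66,388)]];print(np.mean(cs,0)); 
e=cs[0]-cs[1];print(np.degrees(np.arctan2(-e[0],e[1])));e=cs[3]-cs[2];print(np.degrees(np.arctan2(-e[0],e[1])))
print(np.round(cs,3))
# side check
s=env.read_camera('side')
cv2.imwrite('pics/caddy_s.png',cv2.cvtColor(cv2.resize(s[115:205,195:275],None,fx=6,fy=6,interpolation=cv2.INTER_CUBIC),cv2.COLOR_RGB2BGR))
for X in (P,C,T): u=proj('side',X);print(u,(u-[195,115])*6)
# turquoise near scoop: mask fit top
for X in [(.511,-.22,.074)]: print(proj('top',X))
E
```

```text
post [0.51635552 0.36109914 0.033     ] cup [0.49069156 0.1837838  0.023     ] trough [0.50323506 0.27344665 0.019     ]
dist 0.17916296658561334 yaw of +y -8.235586786427078
[0.50373494 0.27191065 0.016     ]
-8.117009481142912
-7.746750747454292
[[0.595 0.403 0.016]
 [0.555 0.121 0.016]
 [0.413 0.141 0.016]
 [0.451 0.422 0.016]]
[232.18085091 129.08743915] [223.08510548  84.5246349 ]
[234.98830043 178.99710642] [239.92980255 383.98263851]
[233.54007764 155.47329133] [231.24046586 242.83974798]
[399.34820617 238.48650059]
```

View pics/caddy_s.png

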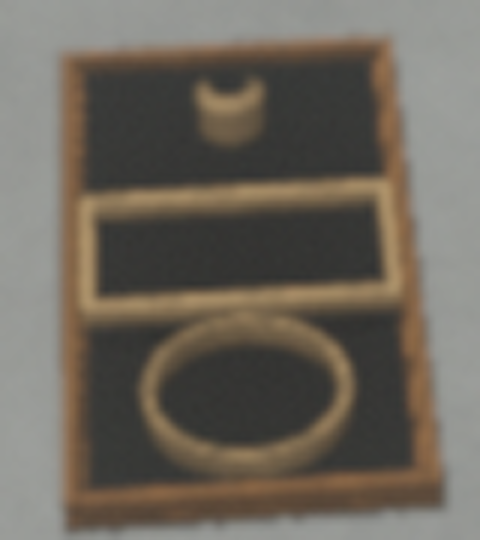

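>>> carry_out(
  targets=[
    [[-22,1.5,40],[0,0,0]],
    [[-22,1.5,40],[0,0,0]],
    [[-22,1.5,40],[0,0,0]],
    [[-22,1.5,40],[0,0,0]],
    [[-22,1.5,40],[0,0,0]],
    [[-22,1.5,40],[0,0,0]],
    [[-22,1.5,40],[0,0,0]],
    [[-22,1.5,40],[0,0,0]],
    [[-22,1.5,40],[0,0,0]],
    [[-22,1.5,40],[0,0,0]],
    [[-22,1.5,40],[0,0,0]],
    [[-22,1.5,40],[0,0,0]],
  ],
  jaw=1,
)

```text
time_s: 3.2
tool_pos: [0.5998, -0.1423, 0.2048]
tool_rot: [-90.0, -0.0, -64.7]
force: [0.9, 0.3, -1.0]
grip_width: 0.087
```

>>> carry_out(
  targets=[
    [[0,0,0],[0,-7.4,0]],
    [[0,0,0],[0,-7.4,0]],
    [[0,0,0],[0,-7.4,0]],
    [[0,0,0],[0,-7.4,0]],
    [[0,0,0],[0,-7.4,0]],
    [[0,0,0],[0,-7.4,0]],
    [[0,0,0],[0,-7.4,0]],
    [[0,0,0],[0,0,0]],
  ],
)

```text
time_s: 4.0
tool_pos: [0.5989, -0.1438, 0.2046]
tool_rot: [-90.0, -0.0, -12.9]
force: [-0.9, 0.1, 0.1]
grip_width: 0.0868
```

```bash
cat >> h.py <<'E'
def wproj(o,X):
    c=cal('wrist');T=np.eye(4);T[:3,:3]=Ro.from_euler('xyz',o['tool_rot'],degrees=True).as_matrix();T[:3,3]=o['tool_pos']
    p=np.linalg.inv(T@np.array(c['hand_eye']))@np.append(X,1); return np.array([c['fx']*p[0]/p[2]+c['cx'],c['fy']*p[1]/p[2]+c['cy']])
def todo(o,target,yaw=None):
    R=Ro.from_euler('xyz',o['tool_rot'],degrees=True).as_matrix(); d=R.T@(np.array(target)-o['tool_pos'])*1000
    print('tool shift mm',np.round(d,1),'norm',round(np.linalg.norm(d),1), 'turn y',None if yaw is None else round(-(yaw-o['tool_rot'][2]),1))
E
python3 - <<'E'
from h import *
o=env.get_obs();im=save('wrist','w1')
for n in ['tamper_large']:
    for d in env.outline_of('wrist',n): 
        ys,xs=np.nonzero(d['mask']);print(n,d['p'],d['xy'],xs.min(),xs.max(),ys.min(),ys.max())
for z in (0,.022,.074): print(wproj(o,[.602,-.142,z]))
a=np.linspace(0,6.28,60)
for r,z,c in ((.029,.022,(255,0,0)),(.029,0,(255,255,0)),(.019,.065,(0,0,255))):
    pts=np.array([wproj(o,[.602+r*np.cos(t),-.142+r*np.sin(t),z]) for t in a]).round().astype(np.int32); cv2.polylines(im,[pts],True,c,1)
cv2.imwrite('pics/w1o.png',im[:,:,::-1])
E
```

```text
tamper_large 0.92 [363.1, 78.1] 332 401 48 108
tamper_large 0.89 [363.5, 173.9] 335 397 150 207
tamper_large 0.84 [275.6, 185.1] 251 302 158 215
tamper_large 0.76 [219.0, 263.1] 196 241 241 281
[277.61892993 181.51817863]
[277.81927896 185.48595701]
[278.40466695 197.07917434]
```

View pics/w1o.png

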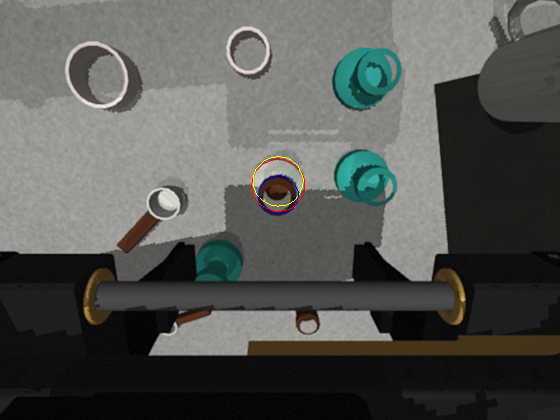

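>>> carry_out(
  targets=[
    [[1.6,30,2.4],[0,0,0]],
    [[0,35,0],[0,0,0]],
    [[0,35,0],[0,0,0]],
    [[0,30,0],[0,0,0]],
    [[0,20,0],[0,0,0]],
    [[0,11.5,0],[0,0,0]],
    [[0,0,0],[0,0,0]],
  ],
)

```text
time_s: 4.8
tool_pos: [0.5999, -0.1416, 0.0415]
tool_rot: [-90.0, 0.2, -13.0]
force: [-0.8, -0.6, 0.8]
grip_width: 0.0869
```

>>> carry_out(
  targets=[
    [[0,0,0],[0,0,0]],
    [[0,0,0],[0,0,0]],
    [[0,0,0],[0,0,0]],
    [[0,0,0],[0,0,0]],
    [[0,0,0],[0,0,0]],
    [[0,0,0],[0,0,0]],
    [[0,0,0],[0,0,0]],
    [[0,0,0],[0,0,0]],
    [[0,0,0],[0,0,0]],
    [[0,0,0],[0,0,0]],
  ],
  jaw=0,
  squeeze=30,
)

```text
time_s: 5.8
tool_pos: [0.6014, -0.1419, 0.0432]
tool_rot: [-90.0, -0.0, -12.9]
force: [1.1, -0.6, -0.1]
grip_width: 0.0365
```

>>> carry_out(
  targets=[
    [[0,-10,0],[0,0,0]],
    [[0,-20,0],[0,0,0]],
    [[0,-30,0],[0,0,0]],
    [[0,-30,0],[0,0,0]],
    [[0,-20,0],[0,0,0]],
    [[0,-10,0],[0,0,0]],
    [[0,0,0],[0,0,0]],
    [[0,0,0],[0,0,0]],
  ],
)

```text
time_s: 6.6
tool_pos: [0.6, -0.1417, 0.1617]
tool_rot: [-90.0, 0.1, -12.9]
force: [0.3, 0.0, -3.4]
grip_width: 0.0365
```

```bash
python3 - <<'E'
from h import *
im=save('wrist','w2');s=env.read_camera('side')
o=env.get_obs();print(o['tool_pos'],o['force'],o['grip_width'])
b=np.hstack([im[:, :],cv2.resize(s[150:360,230:440],(420,420))])
cv2.imwrite('pics/w2b.png',cv2.resize(b,(800,343))[:,:,::-1])
todo(o,[.492,.184,.17],-12.9)
E
```

```text
[ 0.59978237 -0.14161937  0.16117147] [-0.03433315 -0.30616355 -3.66306186] 0.03682485092700675
tool shift mm [-177.7   -8.2  293.4] norm 343.1 turn y 0.0
```

View pics/w2b.png

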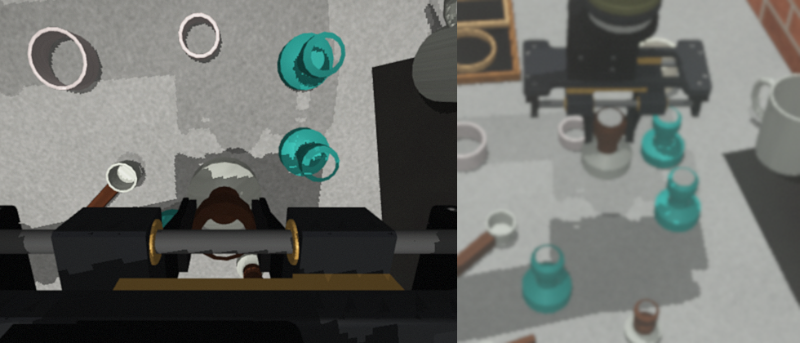

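>>> carry_out(
  targets=[
    [[-10,-1,17],[0,0,0]],
    [[-18,-1,29],[0,0,0]],
    [[-20,-1,33],[0,0,0]],
    [[-20,-1,33],[0,0,0]],
    [[-20,-1,33],[0,0,0]],
    [[-20,-1,33],[0,0,0]],
    [[-20,-1,33],[0,0,0]],
    [[-20,-1,33],[0,0,0]],
    [[-18,0,29],[0,0,0]],
    [[-11.5,0,20.5],[0,0,0]],
    [[0,0,0],[0,0,0]],
    [[0,0,0],[0,0,0]],
  ],
)

```text
time_s: 7.9
tool_pos: [0.4924, 0.1846, 0.1704]
tool_rot: [-90.1, 0.0, -12.8]
force: [0.5, -0.6, -4.2]
grip_width: 0.0371
```

```bash
python3 - <<'E'
from h import *
o=env.get_obs();im=save('wrist','w3');print(o['tool_pos'],o['tool_rot'])
a=np.linspace(0,6.28,60)
for r,z,c in ((.038,.023,(255,0,0)),(.041,.023,(255,255,0))):
    pts=np.array([wproj(o,[.492+r*np.cos(t),.184+r*np.sin(t),z]) for t in a]).round().astype(np.int32); cv2.polylines(im,[pts],True,c,1)
for X in ([.517,.361,.033],[.504,.2725,.011]): cv2.circle(im,tuple(wproj(o,X).round().astype(int).tolist()),4,(255,0,255),1)
cv2.imwrite('pics/w3o.png',im[:,:,::-1])
E
```

```text
[0.49235518 0.18463283 0.17040663] [-9.00630113e+01  4.88635476e-02 -1.27500171e+01]
```

View pics/w3o.png

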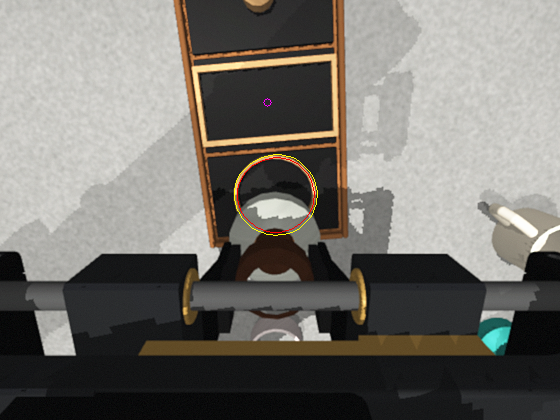

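>>> carry_out(
  targets=[
    [[0,20,0],[0,0,0]],
    [[0,25,0],[0,0,0]],
    [[0,25,0],[0,0,0]],
    [[0,20,0],[0,0,0]],
    [[0,13,0],[0,0,0]],
    [[0,6,0],[0,0,0]],
    [[0,2,0],[0,0,0]],
    [[0,0,0],[0,0,0]],
    [[0,0,0],[0,0,0]],
  ],
)

```text
time_s: 8.85
tool_pos: [0.4942, 0.1842, 0.061]
tool_rot: [-90.0, -0.1, -12.9]
force: [-0.6, -0.8, -3.8]
grip_width: 0.0368
```

>>> carry_out(
  targets=[
    [[0,1,0],[0,0,0]],
    [[0,1,0],[0,0,0]],
    [[0,1,0],[0,0,0]],
    [[0,1,0],[0,0,0]],
    [[0,0,0],[0,0,0]],
  ],
)

```text
time_s: 9.35
tool_pos: [0.4933, 0.1839, 0.0558]
tool_rot: [-90.0, 0.0, -12.9]
force: [-0.8, 0.9, -4.1]
grip_width: 0.037
```

>>> carry_out(
  targets=[
    [[0,0.7,0],[0,0,0]],
    [[0,0.7,0],[0,0,0]],
    [[0,0,0],[0,0,0]],
  ],
)

```text
time_s: 9.65
tool_pos: [0.4933, 0.1839, 0.0545]
tool_rot: [-90.0, 0.0, -12.9]
force: [0.7, -0.1, -3.7]
grip_width: 0.037
```

>>> carry_out(
  targets=[
    [[0,0.7,0],[0,0,0]],
    [[0,0.5,0],[0,0,0]],
    [[0,0,0],[0,0,0]],
  ],
)

```text
time_s: 9.95
tool_pos: [0.4938, 0.1842, 0.054]
tool_rot: [-90.0, -0.0, -12.9]
force: [-1.2, -0.0, 2.2]
grip_width: 0.0365
```

>>> carry_out(
  targets=[
    [[0,0,0],[0,0,0]],
    [[0,0,0],[0,0,0]],
    [[0,0,0],[0,0,0]],
    [[0,0,0],[0,0,0]],
    [[0,0,0],[0,0,0]],
    [[0,0,0],[0,0,0]],
  ],
  jaw=1,
)

```text
time_s: 10.55
tool_pos: [0.4935, 0.1839, 0.0534]
tool_rot: [-90.0, -0.0, -12.9]
force: [-0.6, 0.0, 0.6]
grip_width: 0.0769
```

>>> carry_out(
  targets=[
    [[0,-10,0],[0,0,0]],
    [[0,-30,0],[0,0,0]],
    [[0,-30,0],[0,0,0]],
    [[0,-30,0],[0,0,0]],
    [[0,-10,0],[0,0,0]],
    [[0,0,0],[0,0,0]],
  ],
)

```text
time_s: 11.15
tool_pos: [0.4946, 0.1844, 0.1653]
tool_rot: [-89.9, -0.2, -12.9]
force: [-0.4, -0.4, -0.6]
grip_width: 0.0868
```

```bash
python3 - <<'E'
from h import *
o=env.get_obs();s=env.read_camera('side');w=env.read_camera('wrist');print(o['tool_pos'],o['tool_rot'])
b=np.hstack([w,cv2.resize(s[110:220,190:300],(420,420))])
cv2.imwrite('pics/p1.png',cv2.resize(b,(800,343))[:,:,::-1])
todo(o,[.4535,.0085,.15],-8.1)
E
```

```text
[0.49461074 0.18436414 0.16532685] [-89.93250318  -0.21045065 -12.89518308]
tool shift mm [  -0.9   15.1 -180.6] norm 181.3 turn y -4.8
```

View pics/p1.png

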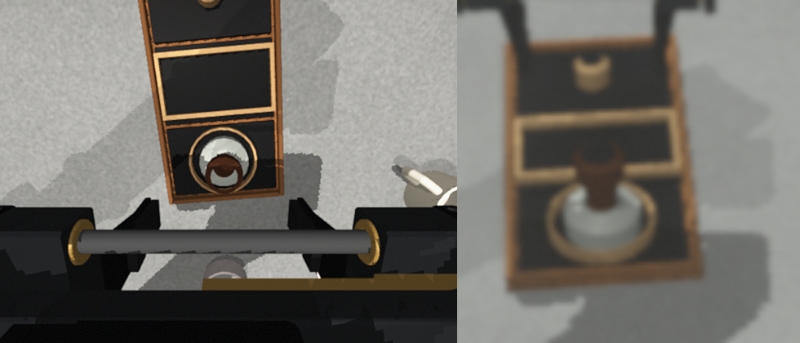

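The tamper now stands upright inside the rim, at about (223,165) in the wrist half of the picture. The ring is next.

>>> carry_out(
  targets=[
    [[0,0,-20],[0,0,0]],
    [[0,0,-30],[0,0,0]],
    [[0,0,-35],[0,0,0]],
    [[0,2,-35],[0,0,0]],
    [[0,3,-30],[0,0,0]],
    [[0,5,-20],[0,0,0]],
    [[-1,5,-10.5],[0,-4.8,0]],
    [[0,0,0],[0,0,0]],
    [[0,0,0],[0,0,0]],
  ],
)

```text
time_s: 12.15
tool_pos: [0.4516, 0.0087, 0.1474]
tool_rot: [-90.0, 0.1, -8.2]
force: [-0.1, 0.1, 0.6]
grip_width: 0.0872
```

```bash
python3 - <<'E'
from h import *
o=env.get_obs();im=save('wrist','w4');print(o['tool_pos'],o['tool_rot'])
for n in ['ring_large']:
    for d in env.outline_of('wrist',n): 
        ys,xs=np.nonzero(d['mask']);print(n,d['p'],d['xy'],xs.min(),xs.max(),ys.min(),ys.max())
a=np.linspace(0,6.28,60)
for r,z,c in ((.031,.028,(255,0,0)),(.031,0,(255,255,0))):
    pts=np.array([wproj(o,[.4535+r*np.cos(t),.0085+r*np.sin(t),z]) for t in a]).round().astype(np.int32); cv2.polylines(im,[pts],True,c,1)
cv2.imwrite('pics/w4o.png',im[:,:,::-1])
todo(o,[.4535,.0085,.005],-8.1)
E
```

```text
[0.45155044 0.0086928  0.1474394 ] [-89.97376822   0.1184679   -8.18973894]
ring_large 0.56 [270.9, 223.5] 244 311 167 236
tool shift mm [  2.3 142.4   0. ] norm 142.5 turn y -0.1
```

View pics/w4o.png

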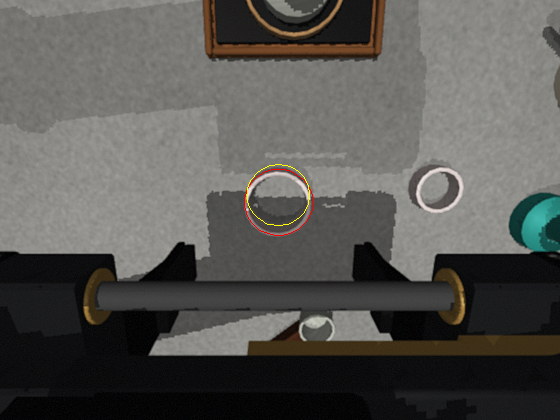

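>>> carry_out(
  targets=[
    [[1.5,20,0],[0,0,0]],
    [[0,35,0],[0,0,0]],
    [[0,35,0],[0,0,0]],
    [[0,25,0],[0,0,0]],
    [[0,15,0],[0,0,0]],
    [[0,8,0],[0,0,0]],
    [[0,3,0],[0,0,0]],
    [[0,0,0],[0,0,0]],
    [[0,0,0],[0,0,0]],
  ],
)

```text
time_s: 13.15
tool_pos: [0.4546, 0.0082, 0.0083]
tool_rot: [-90.0, -0.1, -8.1]
force: [0.0, -0.4, 0.4]
grip_width: 0.0875
```

>>> carry_out(
  targets=[
    [[0,0,0],[0,0,0]],
    [[0,0,0],[0,0,0]],
    [[0,0,0],[0,0,0]],
    [[0,0,0],[0,0,0]],
    [[0,0,0],[0,0,0]],
    [[0,0,0],[0,0,0]],
    [[0,0,0],[0,0,0]],
    [[0,0,0],[0,0,0]],
  ],
  jaw=0,
  squeeze=15,
)

```text
time_s: 13.95
tool_pos: [0.4538, 0.0079, 0.0076]
tool_rot: [-90.0, -0.0, -8.1]
force: [-0.8, -0.4, 2.9]
grip_width: 0.0608
```

>>> carry_out(
  targets=[
    [[0,-10,0],[0,0,0]],
    [[0,-25,0],[0,0,0]],
    [[0,-35,0],[0,0,0]],
    [[0,-35,0],[0,0,0]],
    [[0,-25,0],[0,0,0]],
    [[0,-10,0],[0,0,0]],
    [[0,0,0],[0,0,0]],
    [[0,0,0],[0,0,0]],
  ],
)

```text
time_s: 14.75
tool_pos: [0.4529, 0.008, 0.1463]
tool_rot: [-90.0, 0.1, -8.1]
force: [-0.2, -0.1, -0.6]
grip_width: 0.0606
```

```bash
python3 - <<'E'
from h import *
o=env.get_obs();im=save('wrist','w5');s=env.read_camera('side');print(o['tool_pos'],o['tool_rot'],o['force'],o['grip_width'])
b=np.hstack([im,cv2.resize(s[110:320,130:340],(420,420))])
cv2.imwrite('pics/w5b.png',cv2.resize(b,(800,343))[:,:,::-1])
todo(o,[.517,.361,.15],-8.1)
E
```

```text
[0.45285219 0.00797791 0.14632238] [-90.01300749   0.1000958   -8.08157231] [-0.17274566 -0.12095552 -0.59979959] 0.06058622533786168
tool shift mm [ 13.9  -3.8 358.5] norm 358.8 turn y 0.0
```

View pics/w5b.png

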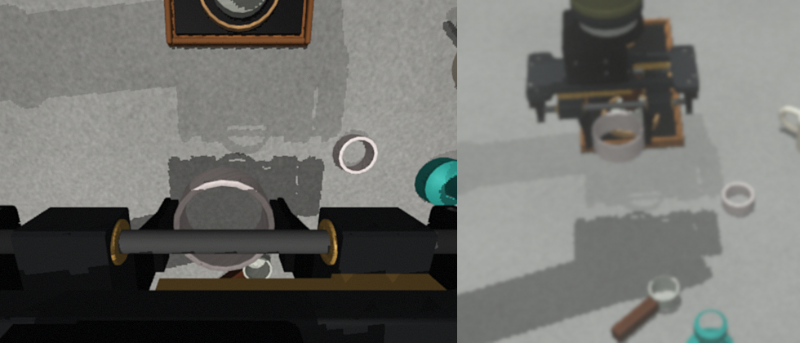

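>>> carry_out(
  targets=[
    [[1,-4,20],[0,0,0]],
    [[1,0,34],[0,0,0]],
    [[2,0,40],[0,0,0]],
    [[2,0,42],[0,0,0]],
    [[2,0,42],[0,0,0]],
    [[2,0,42],[0,0,0]],
    [[2,0,42],[0,0,0]],
    [[1,0,40],[0,0,0]],
    [[1,0,34],[0,0,0]],
    [[0,0,22.5],[0,0,0]],
    [[0,0,0],[0,0,0]],
    [[0,0,0],[0,0,0]],
  ],
)

```text
time_s: 16.05
tool_pos: [0.517, 0.3608, 0.1496]
tool_rot: [-90.1, 0.2, -8.0]
force: [-0.1, -0.6, -0.9]
grip_width: 0.0608
```

```bash
python3 - <<'E'
from h import *
o=env.get_obs();im=save('wrist','w6');print(o['tool_pos'],o['tool_rot'],o['force'])
a=np.linspace(0,6.28,60)
for r,z,c in ((.014,.033,(255,0,0)),(.014,.011,(255,255,0))):
    pts=np.array([wproj(o,[.517+r*np.cos(t),.361+r*np.sin(t),z]) for t in a]).round().astype(np.int32); cv2.polylines(im,[pts],True,c,1)
cv2.imwrite('pics/w6o.png',im[:,:,::-1])
todo(o,[.517,.361,.024],-8.1)
E
```

```text
[0.51701757 0.36075457 0.14962208] [-90.10128303   0.15608688  -8.00936138] [-0.12570515 -0.64678793 -0.85401393]
tool shift mm [  0.3 125.6   0.5] norm 125.6 turn y 0.1
```

View pics/w6o.png

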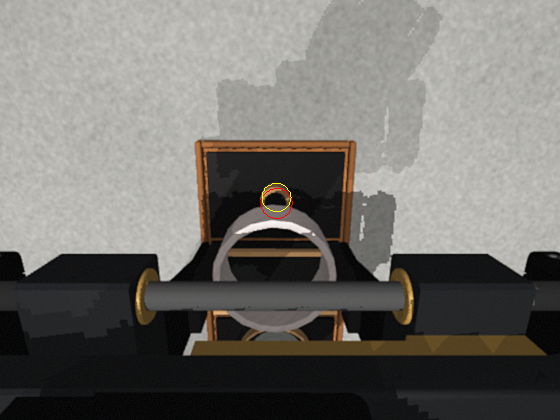

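>>> carry_out(
  targets=[
    [[0,20,0],[0,0,0]],
    [[0,30,0],[0,0,0]],
    [[0,30,0],[0,0,0]],
    [[0,22,0],[0,0,0]],
    [[0,12,0],[0,0,0]],
    [[0,7,0],[0,0,0]],
    [[0,3,0],[0,0,0]],
    [[0,1,0],[0,0,0]],
    [[0,0,0],[0,0,0]],
    [[0,0,0],[0,0,0]],
  ],
)

```text
time_s: 17.1
tool_pos: [0.5185, 0.3614, 0.0273]
tool_rot: [-90.0, -0.1, -8.1]
force: [0.1, 0.4, -0.6]
grip_width: 0.0605
```

>>> carry_out(
  targets=[
    [[0,1,0],[0,0,0]],
    [[0,1,0],[0,0,0]],
    [[0,1,0],[0,0,0]],
    [[0,1,0],[0,0,0]],
    [[0,0,0],[0,0,0]],
  ],
)

```text
time_s: 17.6
tool_pos: [0.5179, 0.3609, 0.0222]
tool_rot: [-90.0, 0.0, -8.1]
force: [-0.3, -0.1, -0.4]
grip_width: 0.0609
```

>>> carry_out(
  targets=[
    [[0,1,0],[0,0,0]],
    [[0,1,0],[0,0,0]],
    [[0,0.7,0],[0,0,0]],
    [[0,0,0],[0,0,0]],
  ],
)

```text
time_s: 18.0
tool_pos: [0.5179, 0.3609, 0.0195]
tool_rot: [-90.0, 0.0, -8.1]
force: [0.3, -0.2, -0.8]
grip_width: 0.0604
```

>>> carry_out(
  targets=[
    [[0,0.7,0],[0,0,0]],
    [[0,0,0],[0,0,0]],
  ],
)

```text
time_s: 18.2
tool_pos: [0.518, 0.3609, 0.0189]
tool_rot: [-90.0, 0.0, -8.1]
force: [-0.5, 0.4, -0.9]
grip_width: 0.0609
```

>>> carry_out(
  targets=[
    [[0,0.5,0],[0,0,0]],
    [[0,0.5,0],[0,0,0]],
    [[0,0,0],[0,0,0]],
  ],
)

```text
time_s: 18.5
tool_pos: [0.5181, 0.361, 0.0187]
tool_rot: [-90.0, -0.0, -8.1]
force: [-1.1, -1.2, 5.0]
grip_width: 0.0607
```

>>> carry_out(
  targets=[
    [[0,0,0],[0,0,0]],
    [[0,0,0],[0,0,0]],
    [[0,0,0],[0,0,0]],
    [[0,0,0],[0,0,0]],
    [[0,0,0],[0,0,0]],
  ],
  jaw=0.95,
)

```text
time_s: 19.0
tool_pos: [0.518, 0.3609, 0.0178]
tool_rot: [-90.0, 0.0, -8.1]
force: [-0.4, -0.5, 0.3]
grip_width: 0.0822
```

>>> carry_out(
  targets=[
    [[0,-10,0],[0,0,0]],
    [[0,-30,0],[0,0,0]],
    [[0,-40,0],[0,0,0]],
    [[0,-40,0],[0,0,0]],
    [[0,-15,0],[0,0,0]],
    [[0,0,0],[0,0,0]],
  ],
)

```text
time_s: 19.6
tool_pos: [0.5193, 0.3623, 0.1565]
tool_rot: [-89.8, -0.3, -8.1]
force: [-0.2, 0.6, -0.9]
grip_width: 0.0829
```

```bash
python3 - <<'E'
from h import *
o=env.get_obs();w=env.read_camera('wrist');s=env.read_camera('side');print(o['tool_pos'],o['tool_rot'])
b=np.hstack([w,cv2.resize(s[110:220,190:300],(420,420))])
cv2.imwrite('pics/p2.png',cv2.resize(b,(800,343))[:,:,::-1])
todo(o,[.447,-.150,.16],-57)
E
```

```text
[0.51928562 0.3623418  0.15647306] [-89.80330318  -0.26215721  -8.0831459 ]
tool shift mm [ 5.000e-01 -5.300e+00 -5.174e+02] norm 517.4 turn y 48.9
```

View pics/p2.png

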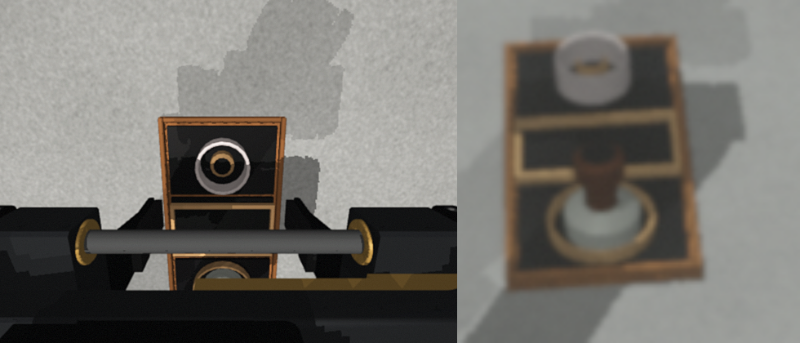

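The ring lies flat around the post, which is near (222,165) in the wrist half. Now I'll go to the scoop.

>>> carry_out(
  targets=[
    [[0,0,-30],[0,0,0]],
    [[0,0,-40],[0,0,0]],
    [[0,0,-45],[0,0,0]],
    [[0,0,-47],[0,0,0]],
    [[0,0,-47],[0,0,0]],
    [[0,0,-47],[0,0,0]],
    [[0,0,-47],[0,0,0]],
    [[0,0,-47],[0,0,0]],
    [[0,0,-47],[0,0,0]],
    [[0,0,-45],[0,0,0]],
    [[0,0,-42],[0,0,0]],
    [[0,0,-33],[0,0,0]],
  ],
)

```text
time_s: 20.9
tool_pos: [0.4428, -0.1536, 0.151]
tool_rot: [-90.0, 0.2, -8.3]
force: [1.1, -0.2, 0.6]
grip_width: 0.0828
```

>>> carry_out(
  targets=[
    [[0,0,0],[0,7,0]],
    [[0,0,0],[0,7,0]],
    [[0,0,0],[0,7,0]],
    [[0,0,0],[0,7,0]],
    [[0,0,0],[0,7,0]],
    [[0,0,0],[0,7,0]],
    [[0,0,0],[0,7,0]],
    [[0,0,0],[0,0,0]],
    [[0,0,0],[0,0,0]],
  ],
  jaw=0.5,
)

```text
time_s: 21.8
tool_pos: [0.4443, -0.1507, 0.1517]
tool_rot: [-90.1, 0.1, -56.9]
force: [0.4, -0.7, -0.3]
grip_width: 0.0437
```

```bash
cat > w7.py <<'E'
from h import *
import sys
x,y,yaw=map(float,sys.argv[1:4]);fn=sys.argv[4]
o=env.get_obs();im=save('wrist',fn);print(o['tool_pos'],o['tool_rot'])
a=np.linspace(0,6.28,60);c,s=np.cos(np.radians(yaw)),np.sin(np.radians(yaw))
W=lambda p,q,z:[x+c*p-s*q,y+s*p+c*q,z]
def poly(P,col): cv2.polylines(im,[np.array([wproj(o,p) for p in P]).round().astype(np.int32)],True,col,1)
poly([W(.031+.019*np.cos(t),.019*np.sin(t),.026) for t in a],(255,0,0))
poly([W(p,q,.02) for p,q in((-.05,-.008),(.012,-.008),(.012,.008),(-.05,.008))],(0,255,255))
poly([W(p,q,.0) for p,q in((-.05,-.008),(.012,-.008),(.012,.008),(-.05,.008))],(255,255,0))
for d in env.outline_of('wrist','scoop_large'): print(d['p'],d['xy'])
for d in env.outline_of('wrist','tamper_large'):
    ys,xs=np.nonzero(d['mask']);print(d['p'],d['xy'],xs.min(),xs.max(),ys.min(),ys.max())
cv2.imwrite(f'pics/{fn}o.png',im[:,:,::-1])
todo(o,[x,y,.008],yaw-90)
E
python3 w7.py .4492 -.1478 32.8 w7
```

```text
[ 0.44428369 -0.15071671  0.15168423] [-90.08169983   0.12859612 -56.93257539]
0.62 [272.3, 175.3]
0.8 [379.9, 184.9] 344 422 151 220
tool shift mm [  0.6 143.7   5.9] norm 143.8 turn y 0.3
```

View pics/w7o.png

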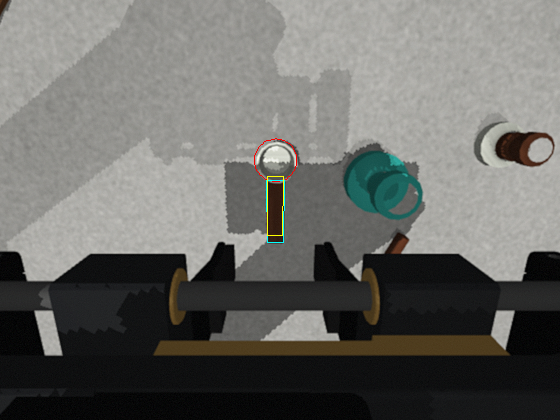

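The overlay fits the scoop: bowl at (276,160), handle at (275,210). A turquoise tamper is close by at (380,185), so I'll check that the gripper body clears it.

```bash
python3 - <<'E'
from h import *
o=env.get_obs()
R=Ro.from_euler('xyz',o['tool_rot'],degrees=True).as_matrix()
for uv,z in (((398,194),.074),((377,182),.022),((400,196),.074)):
    p=atz('wrist',uv,z,o); t=R.T@(p-np.array([.4492,-.1478,z])); print(p,'rel to scoop origin, tool x,z:',t[0],t[2])
E
```

```text
[ 0.5110856  -0.22099667  0.074     ] rel to scoop origin, tool x,z: 0.09509340670994026 0.012033934265084093
[ 0.51005786 -0.22159062  0.022     ] rel to scoop origin, tool x,z: 0.09503177194459933 0.010848510741107145
[ 0.51069237 -0.22329641  0.074     ] rel to scoop origin, tool x,z: 0.09680793915448847 0.010451581360337284
```

>>> carry_out(
  targets=[
    [[0.6,10,6.5],[0,0,0]],
    [[0,35,0],[0,0,0]],
    [[0,35,0],[0,0,0]],
    [[0,25,0],[0,0,0]],
    [[0,15,0],[0,0,0]],
    [[0,10,0],[0,0,0]],
    [[0,5,0],[0,0,0]],
    [[0,2,0],[0,0,0]],
    [[0,0,0],[0,0,0]],
    [[0,0,0],[0,0,0]],
    [[0,0,0],[0,0,0]],
  ],
  jaw=0.45,
)

```text
time_s: 23.05
tool_pos: [0.4516, -0.1482, 0.0167]
tool_rot: [-90.0, -0.1, -57.1]
force: [0.6, -0.0, 0.4]
grip_width: 0.0392
```

```bash
python3 w7.py .4492 -.1478 32.8 w8; python3 - <<'E'
from h import *
s=env.read_camera('side');t=env.read_camera('top')
b=np.hstack([cv2.resize(s[220:380,180:340],(400,400),interpolation=cv2.INTER_CUBIC),cv2.resize(t[200:320,310:430],(400,400),interpolation=cv2.INTER_CUBIC)])
cv2.imwrite('pics/s8.png',b[:,:,::-1])
E
```

```text
[ 0.45162426 -0.14815173  0.01674846] [-8.99646228e+01 -7.94826576e-02 -5.70901602e+01]
0.91 [272.2, 225.5]
0.9 [459.9, 238.4] 386 534 189 340
tool shift mm [-1.6  8.7 -1.8] norm 9.1 turn y 0.1
```

View pics/w8o.png

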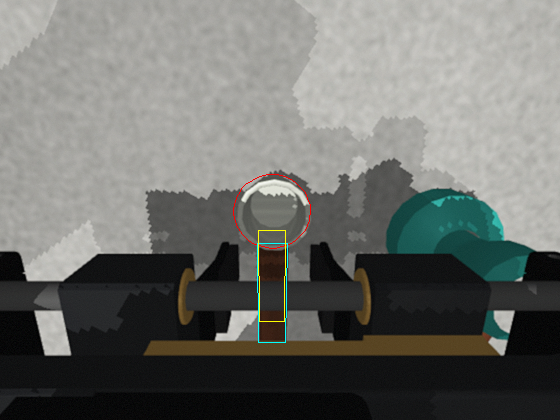

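View pics/s8.png

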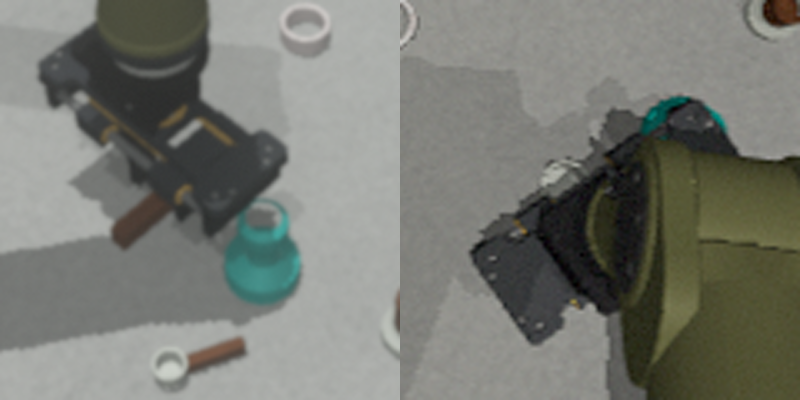

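>>> carry_out(
  targets=[
    [[-1.5,3,-1],[0,0,0]],
    [[0,3,0],[0,0,0]],
    [[0,2,0],[0,0,0]],
    [[0,1,0],[0,0,0]],
    [[0,0,0],[0,0,0]],
    [[0,0,0],[0,0,0]],
  ],
)

```text
time_s: 23.9
tool_pos: [0.4495, -0.1472, 0.0071]
tool_rot: [-90.0, -0.0, -57.1]
force: [-0.3, 1.0, 0.3]
grip_width: 0.0395
```

>>> carry_out(
  targets=[
    [[0,0,0],[0,0,0]],
    [[0,0,0],[0,0,0]],
    [[0,0,0],[0,0,0]],
    [[0,0,0],[0,0,0]],
    [[0,0,0],[0,0,0]],
    [[0,0,0],[0,0,0]],
    [[0,0,0],[0,0,0]],
    [[0,0,0],[0,0,0]],
  ],
  jaw=0,
  squeeze=20,
)

```text
time_s: 24.7
tool_pos: [0.4495, -0.1472, 0.0071]
tool_rot: [-90.0, -0.0, -57.1]
force: [0.1, 0.4, -0.0]
grip_width: 0.0156
```

>>> carry_out(
  targets=[
    [[0,-5,0],[0,0,0]],
    [[0,-15,0],[0,0,0]],
    [[0,-25,0],[0,0,0]],
    [[0,-35,0],[0,0,0]],
    [[0,-35,0],[0,0,0]],
    [[0,-25,0],[0,0,0]],
    [[0,-10,0],[0,0,0]],
    [[0,0,0],[0,0,0]],
    [[0,0,0],[0,0,0]],
  ],
)

```text
time_s: 25.6
tool_pos: [0.4485, -0.1469, 0.1558]
tool_rot: [-90.1, 0.1, -57.1]
force: [-0.2, 0.6, -1.1]
grip_width: 0.0157
```

```bash
python3 - <<'E'
from h import *
o=env.get_obs();w=save('wrist','w9');s=env.read_camera('side');print(o['tool_pos'],o['tool_rot'],o['force'],o['grip_width'],o['qpos'])
b=np.hstack([w,cv2.resize(s[140:380,140:380],(420,420))])
cv2.imwrite('pics/w9b.png',cv2.resize(b,(800,343))[:,:,::-1])
todo(o,[.504,.2725,.15],-98.1)
E
```

```text
[ 0.44854281 -0.14692305  0.15580897] [-9.00690882e+01  8.71321809e-02 -5.70879171e+01] [-0.16215801  0.62565123 -1.08935612] 0.015699212278335904 [ 44.25502593   0.57514153 -29.26083834 111.56070511   0.29539328
  68.0487701  -42.2034075 ]
tool shift mm [-322.     6.   274.5] norm 423.1 turn y 41.0
```

View pics/w9b.png

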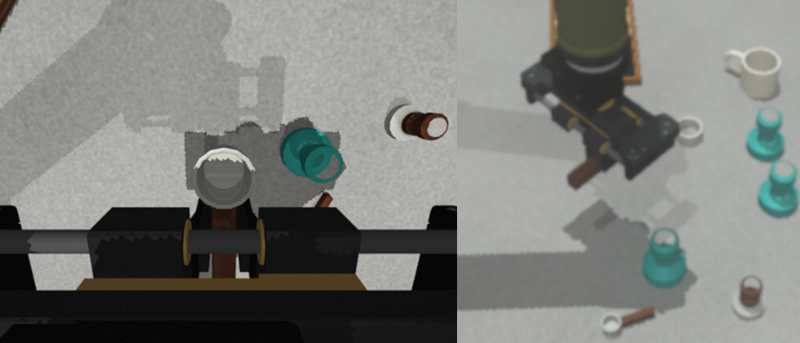

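>>> carry_out(
  targets=[
    [[-20,0,17],[0,0,0]],
    [[-29,0,25],[0,0,0]],
    [[-32,0,27],[0,0,0]],
    [[-32,0,27],[0,0,0]],
    [[-32,0,27],[0,0,0]],
    [[-32,0,27],[0,0,0]],
    [[-32,0,27],[0,0,0]],
    [[-32,0,27],[0,0,0]],
    [[-32,0,27],[0,0,0]],
    [[-29,0,26],[0,0,0]],
    [[-20,0,17.5],[0,0,0]],
    [[0,0,0],[0,0,0]],
  ],
)

```text
time_s: 26.9
tool_pos: [0.5029, 0.2772, 0.1556]
tool_rot: [-90.1, 0.3, -56.7]
force: [-0.2, -0.1, -0.1]
grip_width: 0.0154
```

>>> carry_out(
  targets=[
    [[0,0,0],[0,5,0]],
    [[0,0,0],[0,7,0]],
    [[0,0,0],[0,8,0]],
    [[0,0,0],[0,8,0]],
    [[0,0,0],[0,7,0]],
    [[0,0,0],[0,6,0]],
    [[0,0,0],[0,0,0]],
    [[0,0,0],[0,0,0]],
  ],
)

```text
time_s: 27.7
tool_pos: [0.5046, 0.2714, 0.1562]
tool_rot: [-90.1, -0.1, -98.0]
force: [-0.1, -0.1, -0.8]
grip_width: 0.016
```

```bash
python3 - <<'E'
from h import *
o=env.get_obs();im=save('wrist','w10');print(o['tool_pos'],o['tool_rot'],o['qpos'])
x,y,c,s=.504,.2725,np.cos(np.radians(-8.1)),np.sin(np.radians(-8.1))
P=[[x+c*p-s*q,y+s*p+c*q,.019] for p,q in((-.061,-.031),(.061,-.031),(.061,.031),(-.061,.031))]
cv2.polylines(im,[np.array([wproj(o,p) for p in P]).round().astype(np.int32)],True,(255,0,255),1)
t=env.read_camera('top')
b=np.hstack([im,cv2.resize(t[190:300,120:230],(420,420))])
cv2.imwrite('pics/w10b.png',cv2.resize(b,(800,343))[:,:,::-1])
todo(o,[.504,.2725,.03],-98.1)
E
```

```text
[0.50457883 0.27135115 0.15618977] [-9.00646078e+01 -6.74630410e-02 -9.79806698e+01] [   6.03370564   16.11435907  -43.06308361   98.04775512   11.60205538
   70.50360111 -137.80412369]
tool shift mm [ -1.2 126.2  -0.6] norm 126.2 turn y 0.1
```

View pics/w10b.png

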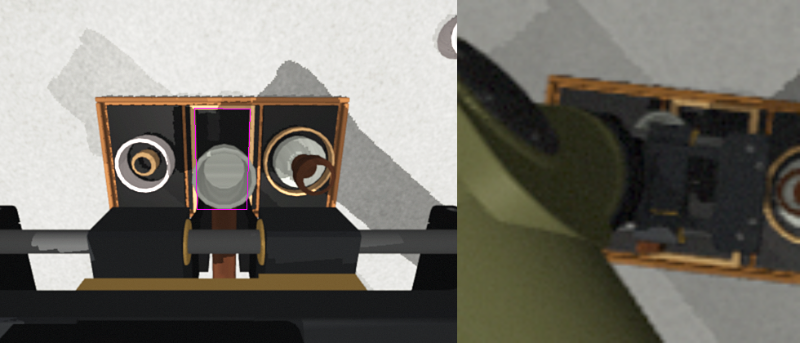

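>>> carry_out(
  targets=[
    [[-1,20,-0.5],[0,0,0]],
    [[0,30,0],[0,0,0]],
    [[0,30,0],[0,0,0]],
    [[0,20,0],[0,0,0]],
    [[0,11,0],[0,0,0]],
    [[0,6,0],[0,0,0]],
    [[0,3,0],[0,0,0]],
    [[0,0,0],[0,0,0]],
    [[0,0,0],[0,0,0]],
    [[0,0,0],[0,0,0]],
  ],
)

```text
time_s: 28.8
tool_pos: [0.5051, 0.2737, 0.0379]
tool_rot: [-89.9, 0.0, -98.1]
force: [-0.2, -0.2, -0.0]
grip_width: 0.0158
```

```bash
python3 - <<'E'
from h import *
o=env.get_obs();im=save('wrist','w11');s=env.read_camera('side');print(o['tool_pos'],o['tool_rot'])
b=np.hstack([im,cv2.resize(s[90:220,180:310],(420,420),interpolation=cv2.INTER_CUBIC)])
cv2.imwrite('pics/w11b.png',cv2.resize(b,(800,343))[:,:,::-1])
todo(o,[.504,.2725,.0185],-98.1)
E
```

```text
[0.50510028 0.27365483 0.03787791] [-8.99194226e+01  3.32613226e-02 -9.80823462e+01]
tool shift mm [ 1.3 19.4 -1. ] norm 19.4 turn y 0.0
```

View pics/w11b.png

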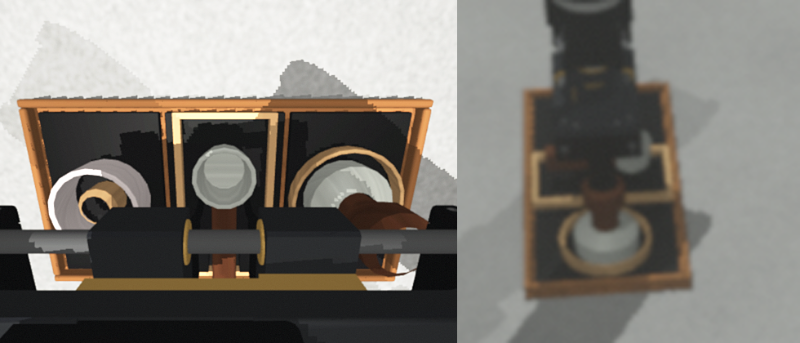

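>>> carry_out(
  targets=[
    [[1,4,-1],[0,0,0]],
    [[0,4,0],[0,0,0]],
    [[0,2,0],[0,0,0]],
    [[0,2,0],[0,0,0]],
    [[0,1,0],[0,0,0]],
    [[0,0,0],[0,0,0]],
  ],
)

```text
time_s: 29.5
tool_pos: [0.5033, 0.2725, 0.0238]
tool_rot: [-90.0, -0.0, -98.1]
force: [-0.5, -0.0, -0.6]
grip_width: 0.0158
```

>>> carry_out(
  targets=[
    [[0,1,0],[0,0,0]],
    [[0,1,0],[0,0,0]],
    [[0,1,0],[0,0,0]],
    [[0,0,0],[0,0,0]],
  ],
)

```text
time_s: 29.9
tool_pos: [0.5033, 0.2724, 0.0209]
tool_rot: [-90.0, -0.0, -98.1]
force: [0.4, -0.1, -0.4]
grip_width: 0.0161
```

>>> carry_out(
  targets=[
    [[0,1,0],[0,0,0]],
    [[0,0.8,0],[0,0,0]],
    [[0,0,0],[0,0,0]],
  ],
)

```text
time_s: 30.2
tool_pos: [0.5033, 0.2725, 0.0191]
tool_rot: [-90.0, -0.0, -98.1]
force: [0.4, -0.6, -0.9]
grip_width: 0.0156
```

>>> carry_out(
  targets=[
    [[0,0.6,0],[0,0,0]],
    [[0,0.6,0],[0,0,0]],
    [[0,0,0],[0,0,0]],
  ],
)

```text
time_s: 30.5
tool_pos: [0.5034, 0.2725, 0.0182]
tool_rot: [-90.0, -0.0, -98.1]
force: [-0.0, -0.4, 0.5]
grip_width: 0.0156
```

>>> carry_out(
  targets=[
    [[0,0.5,0],[0,0,0]],
    [[0,0,0],[0,0,0]],
  ],
)

```text
time_s: 30.7
tool_pos: [0.5034, 0.2726, 0.0181]
tool_rot: [-90.0, -0.0, -98.1]
force: [-1.6, -1.7, 5.2]
grip_width: 0.0164
```

>>> carry_out(
  targets=[
    [[0,0,0],[0,0,0]],
    [[0,0,0],[0,0,0]],
    [[0,0,0],[0,0,0]],
    [[0,0,0],[0,0,0]],
  ],
  jaw=0.29,
)

```text
time_s: 31.1
tool_pos: [0.5033, 0.2725, 0.0173]
tool_rot: [-90.0, -0.0, -98.1]
force: [-0.0, 0.5, 0.8]
grip_width: 0.0248
```

>>> carry_out(
  targets=[
    [[0,-3,0],[0,0,0]],
    [[0,-8,0],[0,0,0]],
    [[0,-20,0],[0,0,0]],
    [[0,-40,0],[0,0,0]],
    [[0,-45,0],[0,0,0]],
    [[0,-45,0],[0,0,0]],
    [[0,-30,0],[0,0,0]],
    [[0,0,0],[0,0,0]],
  ],
)

```text
time_s: 31.9
tool_pos: [0.5058, 0.2746, 0.2145]
tool_rot: [-89.5, 0.3, -98.1]
force: [-0.4, 0.7, 0.2]
grip_width: 0.0252
```

```bash
python3 - <<'E'
from h import *
o=env.get_obs();im=save('wrist','w12');s=env.read_camera('side');print(o['tool_pos'],o['force'])
cv2.imwrite('pics/w12c.png',im[:,:,::-1])
cv2.imwrite('pics/s12.png',s[:,:,::-1])
E
```

```text
[0.50576139 0.27456626 0.21453966] [-0.41094557  0.69842544  0.19301688]
```

View pics/w12c.png

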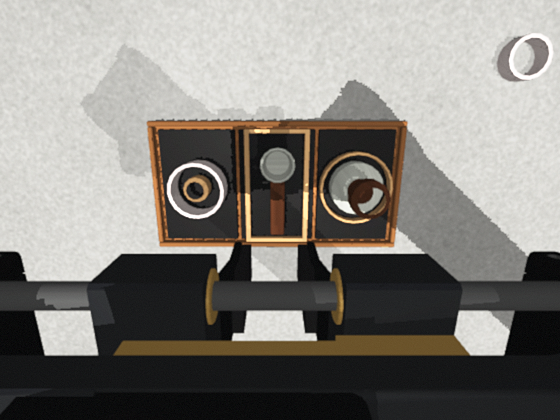

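View pics/s12.png

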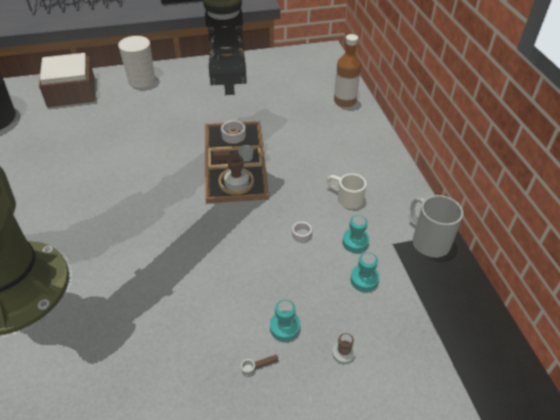

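The scoop's bowl is at (277,165) and its handle runs down to (277,235), inside the trough walls. The ring is around the post at (197,188) and the tamper stands in the rim at (355,188). In the side view the small set, the turquoise tampers and the cup are still where they were, so I'm handing in.

```bash
python3 - <<'E'
from h import *
o=env.get_obs();print(o['time_s'],o['force'])
a=cv2.imread('pics/side0.png').astype(int);b=cv2.imread('pics/s12.png').astype(int)
for n,(u,v) in dict(ts=(344,350),rs=(302,231),ss=(257,363),cup=(349,189),t1=(356,237),t2=(365,275),t3=(285,324)).items():
    print(n,np.abs(a[v-18:v+18,u-18:u+18]-b[v-18:v+18,u-18:u+18]).mean().round(2))
print(env.sign_off())
E
```

```text
32.0 [0.21588875 0.07207193 0.03294702]
ts 3.0
rs 3.18
ss 3.37
cup 3.04
t1 3.03
t2 3.1
t3 3.19
the job is handed in; nothing more can be done
None
```

The full-size set is in the caddy and the job is handed in, at 32.0 s of the 96 s allowed. I placed the pieces in the order you gave:

- **Tamper:** the larger one stands upright inside the round rim.
- **Ring:** the larger one lies flat over the post.
- **Scoop:** the larger one lies right way up and lengthwise in the trough.

Each piece was lowered to contact before I let go, at about 2 to 5 N. The highest wrist force I read was about 5 N.

My last wrist and side pictures showed all three in place, with the gripper clear of everything. Around the small set, the cup and the three turquoise tampers, the first and last side pictures differed only by image noise, so none of them moved.

No check failed. The tightest moment was picking up the scoop, where the gripper's body was only about 3 mm above a turquoise tamper by my calculation. The force reading showed no contact.

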